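Slide the petrified-wood slab through the sprung hatch of its case

ROBOT

A 7-joint arm with a two-finger parallel gripper is mounted at the origin on the work surface. World frame = base frame: x ahead of the robot, y to its left, z up, the work surface at z = 0. Lengths are in m, angles in rad, forces in N, time in s.
With the tool pointing down it reaches from about 0.425 to 0.925 m from the base axis. Payload 6.8 kg.
Tool frame: the origin (TCP) lies on the front face of the gripper's body, between the roots of the fingers; the fingertips stand 73 mm ahead of it and the grasp point (between the pads) lies 54 mm ahead of it; z points along the fingers, y is the line along which they close (so a half turn about z gives the same grasp; the last joint's range is limited). The gripper opens to 85 mm and grips with 20 to 120 N. Pads are 22 mm wide; open, the fingers measure 114 mm over their backs; the gripper's body (76 mm by 85 mm) begins 54 mm behind the grasp point. The pads swing forward as they close: fully open they stand 13 mm farther back than shut.
Start: joints at [-1.403, 0.477, 0.022, 1.555, -0.011, 1.109, -0.083], TCP at [0.184, 0.65, 0.304] pointing down, gripper open.
Joint ranges: [-2.96, 2.96], [-0.34, 2.1], [-1.41, 1.46], [0.24, 2.44], [-1.37, 4.51], [0.17, 1.92], [-2.96, 2.96]. Speed limits (rad/s): [2.39, 2.39, 3.14, 3.14, 3.14, 3.14, 3.14].

INTERFACE

Orientations are given as a unit quaternion [w, x, y, z].
In Python, from station import bot, optics gives the robot as it stands.
- The arm moves only by the tool drive_tool, never from a script. Its argument "deltas" is a list of rows, each an object with "gripper": the closure in counts, from 0 (fully open) to 255 (shut); "offset": the shift along the tool's x, y, z in units of 1000 mm (1.0 is 1000 mm), a list of three; "angular": the turn, a rotation vector about the tool's x, y, z in units of 45 degrees (1.0 is 45 degrees), a list of three. In form: [{"gripper": gripper, "offset": [dx, dy, dz], "angular": [rx, ry, rz]}, ...]. A call has 1 to 5 rows; each row is the pose to reach, as a shift and turn from the pose commanded when the call began, along the tool's axes at that moment; what a row does not reach only later rows make up. A row lasts 1/10 s, in which the tool goes at most 50 mm and 8.59 degrees, less where a joint would pass 70% of its speed; a pose out of reach is approached as far as the arm can. A call with a number of a shift or a turn outside -1 to 1 is refused whole. A call with a gripper value outside its range is refused whole. The fingers move at their own pace and stop on an object; "grip_force" is the grip in N (left out, the last holds). Time passes only in rows, so rows that repeat a pose let the fingers close. It gives the time, the measured TCP pose, the force, the opening and the grip force at its end, in the units of the state.
- bot.get_obs(): the state, without advancing time (a new reading comes with each control period).
- optics.read_camera(name): name is "scene" or "top" or "wrist"; returns the picture (480x640x3 uint8, blue, green, red); there is no depth.
- optics.camera_model(name): a dict with "fx", "fy", "cx", "cy" (pixels), "cam_to_world" (4x4, takes a point from camera to world coordinates). Camera axes: x right, y up, looking along -z (the intrinsics and any distortion apply to the point x, -y, -z); pixel columns grow to the right and rows downward; lengths in m; the calibration is good to about 2 mm. A picture is of the moment at which its call begins: read the wrist's pose just before it. camera_model takes no time and is no camera call; for the wrist camera it gives the pose at the moment of the call.
- bot.hand_in(): hands the job in; it is judged then, once.
The state is a dict: "t": time; "q": joint angles; "joint_vel": joint speeds; "joint_torque": joint torques, N m; "eef_pos": TCP position; "tool_rot": TCP orientation; "contact_force": force on the tool from outside, world axes, zero at the start; "torque": the same for the moment, N m; "gripper_width": opening from 0.0 (shut) to 1.0 (fully open); "grasp_force": force on a finger pad.
Only numpy, scipy, OpenCV 4.12 (cv2) and the standard library are available. Lean on these libraries where they do the work, as an engineer would, in place of code of your own. Each camera call takes 0.05 s, during which the arm holds its last target. There are 200 camera calls.

TASK

Put the big flat slab of petrified wood away: slide it along the cedar step, without lifting it, square up to the hatch of the wooden case and push it in through the sprung flap so that the slab itself opens the flap, until it runs down the rollers to the far end and the flap has shut behind it. Leave the other specimens on the step where they are.

Things in the scene. Friction and masses are not known exactly. Their poses are not given: they have to be found in the camera images.
- slab: the task's object: a loose flat slab of brown petrified wood with rings on its top, lying flat on the step, 120 mm long (its x, which points roughly at the hatch), 104 mm wide (y), 30 mm high (z), about 0.7 to 1.0 kg; origin at the centre of its underside. It slides with friction, and turns if pushed off-centre
- slab_nose (a point): centre of the slab's front face, the end that goes into the hatch first; 60 mm ahead (+x) of the slab's origin and 15 mm above its underside
- case: fixed cedar step with a wooden and clear-plastic specimen case behind it, in one piece. Origin on the table straight under the flap; x points from the step into the case, y to the left, z up. Step top: 70 mm above the origin, x from -250 mm to 0, y from -340 to 340 mm; the case is 152 mm wide and runs from x = 0 to 245 mm
- sill (a point): point on the step top in the middle of the hatch, in the plane of the flap (case x = 0); axes as the case. The hatch is 128 mm wide (y from -64 to 64 mm) and 80 mm high above this point; side walls at y = -64 and 64 mm go on inside, under a clear roof, and the floor stays level for 48 mm
- header_top (a point): top middle of the front above the hatch: a rail and clear pane, 14 mm thick and 152 mm wide, stand upright from 80 to 156 mm above the step, this point being 156 mm above it. An upright gripper's body is stopped by it in front of the hatch; fingers leaning forward reach in under it
- first_roller (a point): top of the first of six freely turning 18 mm rollers, level with the step, 60 mm inside the flap plane; the others slope 13 degrees down to a rubber stop 228 mm inside the flap plane. When the slab's middle passes this point it tips 13 degrees nose down (its rear rises about 13 mm) and rolls to the stop by itself, its origin ending about 163 mm inside the flap plane
- flap (a joint): angle of the aluminium flap, 0 hanging shut, growing to 1.45 rad as its lower edge swings into the case. Hinged at the top on a level axis 148 mm above the case's origin at x = 0; 120 mm wide, 73 mm high, 3 mm thick; a light spring (about 0.04 N m per rad, about 0.012 N m when shut) closes it
- flap_edge (a point): middle of the flap's lower edge, 3 mm above the sill when shut
- stand: bystander: fixed slotted beech stand on the left of the step, 110 x 90 x 36 mm, origin at the centre of its underside
- agate_slice: bystander: round green agate slice, 90 mm across, 10 mm thick (its y), upright in the stand's right-hand (-y) slot; origin at the middle of its foot, 10 mm above the step
- wood_slice: bystander: round brown petrified-wood slice, 84 mm across, 10 mm thick, upright in the stand's left-hand (+y) slot; origin at the middle of its foot
- wand: bystander: white selenite wand lying on the right of the step, 150 (x) x 22 x 18 mm, origin at the centre of its underside
- copper: bystander: lumpy copper chunk on the right of the step, 62 x 50 mm, 50 mm high, origin at the centre of its underside
- streak_plate: bystander: white ceramic streak plate on the right of the step, 75 x 50 x 8 mm, origin at the centre of its underside
There are look-alikes about, which are no part of the job. Leave any orange look-alike of the slab alone.

How it is judged:
By the outcome, as a careful person would: the job done as asked, in the order asked, and still so for the second after the job is handed in, with the robot touching nothing.
It also fails if it takes over 61 s, if anything falls off the work surface, if the arm or the gripper's body presses on something with over 40 N, if the wrist force passes 120 N, or if a joint passes its speed limit or range.

## Working session

There is one attempt and no reset: what is moved stays moved. The work goes in short steps, Python scripts to look and compute and a tool call to move; the robot and the scene stay as the last step left them, time stands still between calls to the robot, and variables do not carry over. Pictures are saved under pics/ and viewed, at most 10 in all, crops included, and the job is handed in when it is done.

Besides the shell and the picture viewer there is one more tool, called after ">>>" by a JSON object that holds its "method" and its "body". drive_tool: Moves the arm, as the interface text tells. Its arguments: {"type":"object","properties":{"deltas":{"type":"array"},"grip_force":{"type":"number"}},"required":["deltas"]}

```bash
mkdir -p pics; ls; python3 - <<'E'
from station import bot, optics
import cv2, numpy as np
o=bot.get_obs(); print(o)
for n in ("scene","top"):
    cv2.imwrite(f"pics/{n}0.png",optics.read_camera(n)); m=optics.camera_model(n); print(n,m)
E
```

```text
pics
{'t': 0.0, 'q': array([-1.40312045,  0.47779502,  0.02234994,  1.55647252, -0.01148072,
        1.10928824, -0.08307246]), 'joint_vel': array([-0.00080125,  0.00126512,  0.00068867,  0.00233311, -0.00073218,
       -0.0004483 , -0.00041443]), 'joint_torque': array([-6.23711712e-04, -5.96461451e+01,  1.60791703e+00, -2.81207693e+01,
        1.25252220e-02,  9.39740217e-03, -1.02915888e-05]), 'eef_pos': array([0.18368672, 0.64904118, 0.30292031]), 'tool_rot': array([-4.71734649e-05,  1.37427348e-01,  9.90511425e-01, -9.16170475e-04]), 'contact_force': array([-0.59721301,  0.47300499, -0.33046303]), 'torque': array([-2.79476252e-02, -1.47589947e-02,  6.91680361e-05]), 'grasp_force': 0.0, 'gripper_width': 0.9977538568007981}
scene {'fx': 586.4671338460053, 'fy': 586.4671338460053, 'cx': 313.9729794699107, 'cy': 235.2916584081698, 'cam_to_world': array([[ 0.18104155, -0.52044566,  0.83448204,  1.77161981],
       [ 0.98323838,  0.11441174, -0.14195861, -0.19544419],
       [-0.0215928 ,  0.84619517,  0.53243542,  0.93821882],
       [ 0.        ,  0.        ,  0.        ,  1.        ]])}
top {'fx': 553.0747811861675, 'fy': 553.0747811861675, 'cx': 322.6392248495889, 'cy': 240.65985483903222, 'cam_to_world': array([[-0.011894  ,  0.98871133, -0.14936011,  0.35181919],
       [-0.999872  , -0.01335841, -0.00880512,  0.0112682 ],
       [-0.01070093,  0.14923626,  0.98874366,  1.23274551],
       [ 0.        ,  0.        ,  0.        ,  1.        ]])}
```

View pics/scene0.png

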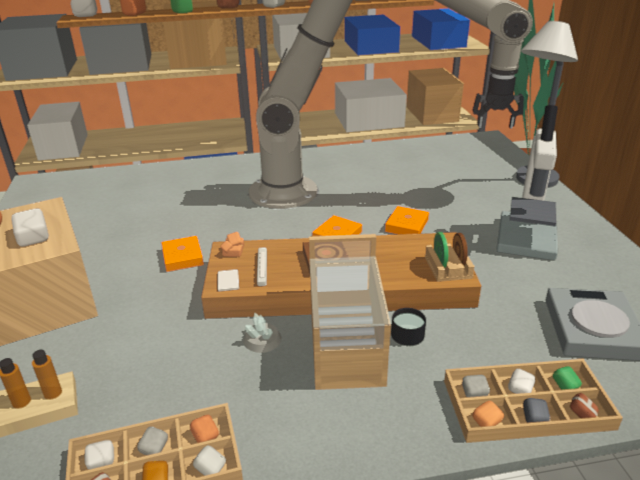

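View pics/top0.png

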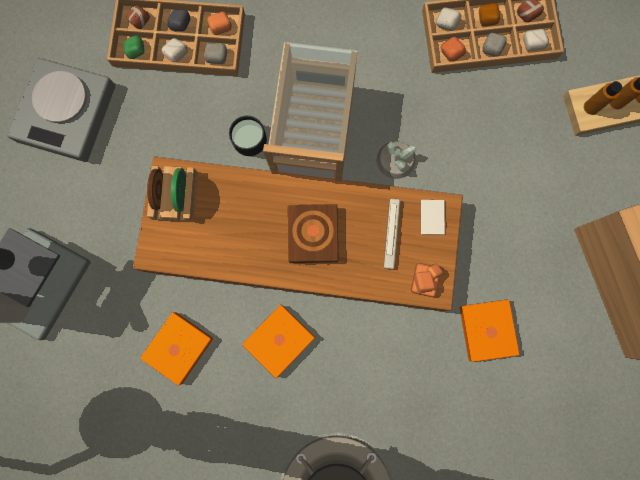

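The top view shows the slab at about (313,233) in front of the hatch at (306,160). The step corners are near (153,157), (462,195), (450,310) and (134,268). I'll zoom in for precise pixels.

```bash
python3 - <<'E'
import cv2
a=cv2.imread("pics/top0.png")
cv2.imwrite("pics/crop1.png",cv2.resize(a[140:280,255:415],None,fx=4.2,fy=4.2,interpolation=cv2.INTER_CUBIC))
E
cat > h.py <<'E'
import numpy as np
from station import bot, optics
from scipy.spatial.transform import Rotation as R
def ray(name,px,z,m=None):
    m=m or optics.camera_model(name); T=np.array(m["cam_to_world"])
    d=T[:3,:3]@np.array([(px[0]-m["cx"])/m["fx"],-(px[1]-m["cy"])/m["fy"],-1])
    return T[:3,3]+d*(z-T[2,3])/d[2]
def proj(name,p,m=None):
    m=m or optics.camera_model(name); T=np.array(m["cam_to_world"])
    c=T[:3,:3].T@(np.asarray(p)-T[:3,3]); return np.array([m["cx"]+m["fx"]*c[0]/-c[2],m["cy"]-m["fy"]*c[1]/-c[2]])
E
python3 - <<'E'
from h import *
for p in [(153,157),(462,195),(450,310),(134,268)]: print(ray("top",p,.07))
E
```

```text
[0.71718355 0.3897969  0.07      ]
[ 0.62256395 -0.27877703  0.07      ]
[ 0.37791329 -0.24175693  0.07      ]
[0.47429691 0.42189681 0.07      ]
```

View pics/crop1.png

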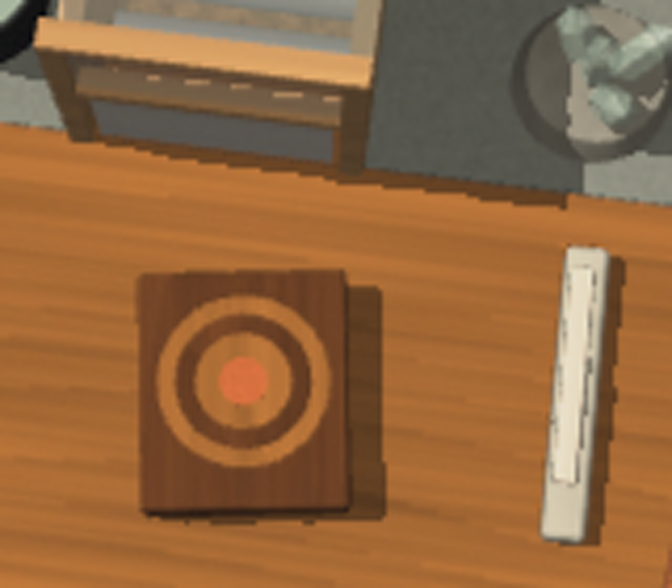

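The crop shows the slab's top corners at (137,275), (345,269), (351,509) and (142,512). The header rail's top front edge runs from (36,45) to (370,88), and the post feet are near (70,138) and (362,172).

```bash
cat > m.py <<'E'
from h import *
c=lambda p:(p[0]/4.2+255-.4,p[1]/4.2+140-.4)
C=[ray("top",p,.07) for p in [(153,157),(462,195),(450,310),(134,268)]]
C=np.array(C)
yl=C[0]-C[1]; yl2=C[3]-C[2]
yaw=np.arctan2(-(yl+yl2)[0],(yl+yl2)[1]); print("case yaw",yaw,np.linalg.norm(yl),np.linalg.norm(yl2), np.linalg.norm(C[0]-C[3]))
ctr=C.mean(0); ux=np.array([np.cos(yaw),np.sin(yaw),0]); uy=np.array([-ux[1],ux[0],0])
o1=ctr+.125*ux
hd=[ray("top",c(p),.226) for p in [(36,45),(370,88)]]; print("header",hd,np.linalg.norm(hd[0]-hd[1]))
hd=np.array(hd);d=hd[0]-hd[1];print("yaw hdr",np.arctan2(-d[0],d[1]))
ft=np.array([ray("top",c(p),.07) for p in [(70,138),(362,172)]]);d=ft[0]-ft[1];print("feet",ft,np.linalg.norm(d),np.arctan2(-d[0],d[1]))
print("origin step",o1,"hdr mid",hd.mean(0),"feet",ft.mean(0))
S=np.array([ray("top",c(p),.10) for p in [(137,275),(345,269),(351,509),(142,512)]])
print("slab",S.mean(0),np.linalg.norm(S[0]-S[1]),np.linalg.norm(S[1]-S[2]),np.linalg.norm(S[2]-S[3]),np.linalg.norm(S[3]-S[0]))
fx=(S[0]+S[1]-S[2]-S[3]);print("slab yaw",np.arctan2(fx[1],fx[0]))
e=S.mean(0)-hd.mean(0);print("slab in case",e@ux,e@uy)
E
python3 m.py
```

```text
case yaw -0.1424008955091163 0.6752362260613739 0.6706162008795853 0.2449986172438536
header [array([0.67807238, 0.13055753, 0.226     ]), array([ 0.65579811, -0.01931119,  0.226     ])] 0.15151493203639224
yaw hdr -0.14754507955416368
feet [[ 0.67855305  0.13125723  0.07      ]
 [ 0.6582849  -0.01916215  0.07      ]] 0.1517787478008979 -0.13393754059990728
origin step [0.67172419 0.05504992 0.07      ] hdr mid [0.66693525 0.05562317 0.226     ] feet [0.66841897 0.05604754 0.07      ]
slab [0.54027575 0.04195159 0.1       ] 0.1036890816581852 0.12026252649223639 0.10255230658180195 0.11883600496779413
slab yaw 0.013518345266254967
slab in case -0.12343719378250693 -0.03150872418143751
```

```bash
cat >> h.py <<'E'
O=np.array([.670,.0555,.07]); YAW=-.143
Rc=R.from_euler('z',YAW)
def cas(p): return Rc.apply(np.asarray(p)-O,inverse=True)   # world -> case/sill
def pose():
    o=bot.get_obs(); q=o["tool_rot"]; return o["eef_pos"],R.from_quat([q[1],q[2],q[3],q[0]]),o
def target(yawy,tilt):
    """tool y at case angle yawy (deg), fingers leaning tilt deg towards case +x"""
    y=np.array([np.cos(np.radians(yawy)),np.sin(np.radians(yawy)),0]); t=np.radians(tilt)
    z=np.array([np.sin(t),0,-np.cos(t)]); return Rc*R.from_matrix(np.c_[np.cross(y,z),y,z])
def go(pc,yawy,tilt=0):
    p,r,o=pose(); d=r.inv().apply(O+Rc.apply(pc)-p); w=(r.inv()*target(yawy,tilt)).as_rotvec()/(np.pi/4)
    print("t",o["t"],"case tcp",cas(p).round(4),"F",o["contact_force"].round(1),"g",round(o["gripper_width"],3))
    print("offset",d.round(4),"angular",w.round(3),"n",np.linalg.norm(w).round(2))
E
python3 -c "
from h import *
go([-.123,-.13,.233],0); go([-.25,.3,.233],45)"
```

```text
t 0.1 case tcp [-0.5659  0.5182  0.233 ] F [ 0.8 -0.5 -0.8] g 1.001
offset [-0.5248 -0.5839  0.001 ] angular [-0.002  0.002  1.831] n 1.83
t 0.1 case tcp [-0.5659  0.5182  0.233 ] F [ 0.8 -0.5 -0.8] g 1.001
offset [-0.342  -0.1745  0.0004] angular [-0.002  0.001  0.831] n 0.83
```

>>> {"method": "drive_tool", "body": {"deltas": [{"gripper": 0,"offset": [-0.34,-0.17,0],"angular": [0,0,0.83]},{"gripper": 0,"offset": [-0.34,-0.17,0],"angular": [0,0,0.83]},{"gripper": 0,"offset": [-0.34,-0.17,0],"angular": [0,0,0.83]},{"gripper": 0,"offset": [-0.34,-0.17,0],"angular": [0,0,0.83]},{"gripper": 0,"offset": [-0.34,-0.17,0],"angular": [0,0,0.83]}]}}

```text
t: 0.6
eef_pos: [0.3696, 0.4793, 0.3037]
tool_rot: [0.0, 0.449, 0.893, -0.0]
contact_force: [1.8, 0.0, 0.5]
gripper_width: 1.0
grasp_force: 0.0
```

```bash
python3 -c "
from h import *
go([-.123,-.13,.20],0)"
```

```text
t 0.6 case tcp [-0.3578  0.3767  0.2337] F [1.8 0.  0.5] g 1.0
offset [-0.5251 -0.1902  0.0338] angular [-0.     0.     0.995] n 0.99
```

>>> {"method": "drive_tool", "body": {"deltas": [{"gripper": 0,"offset": [-0.525,-0.19,0.034],"angular": [0,0,0.995]},{"gripper": 0,"offset": [-0.525,-0.19,0.034],"angular": [0,0,0.995]},{"gripper": 0,"offset": [-0.525,-0.19,0.034],"angular": [0,0,0.995]},{"gripper": 0,"offset": [-0.525,-0.19,0.034],"angular": [0,0,0.995]},{"gripper": 0,"offset": [-0.525,-0.19,0.034],"angular": [0,0,0.995]}]}}

```text
t: 1.1
eef_pos: [0.4413, 0.2402, 0.2885]
tool_rot: [-0.0, 0.746, 0.666, -0.0]
contact_force: [1.3, -0.3, 0.2]
gripper_width: 0.998
grasp_force: 0.0
```

```bash
python3 -c "
from h import *
go([-.123,-.13,.20],0)"
```

```text
t 1.1 case tcp [-0.2527  0.1503  0.2185] F [ 1.3 -0.3  0.2] g 0.998
offset [-0.284   0.1212  0.0184] angular [-0.    -0.     0.038] n 0.04
```

>>> {"method": "drive_tool", "body": {"deltas": [{"gripper": 0,"offset": [-0.284,0.121,0.018],"angular": [0,0,0.038]},{"gripper": 0,"offset": [-0.284,0.121,0.018],"angular": [0,0,0.038]},{"gripper": 0,"offset": [-0.284,0.121,0.018],"angular": [0,0,0.038]},{"gripper": 0,"offset": [-0.284,0.121,0.018],"angular": [0,0,0.038]},{"gripper": 0,"offset": [-0.284,0.121,0.018],"angular": [0,0,0.038]}]}}

```text
t: 1.6
eef_pos: [0.5141, 0.0018, 0.274]
tool_rot: [-0.0, 0.754, 0.657, 0.0]
contact_force: [1.4, 0.9, -0.1]
gripper_width: 0.999
grasp_force: 0.0
```

```bash
python3 -c "
from h import *
go([-.123,-.13,.077],0)
import cv2
cv2.imwrite('pics/w1.png',optics.read_camera('wrist'))"
```

```text
t 1.6 case tcp [-0.1467 -0.0754  0.204 ] F [ 1.4  0.9 -0.1] g 0.999
offset [-0.0548  0.0233  0.127 ] angular [-0.    -0.     0.008] n 0.01
```

View pics/w1.png

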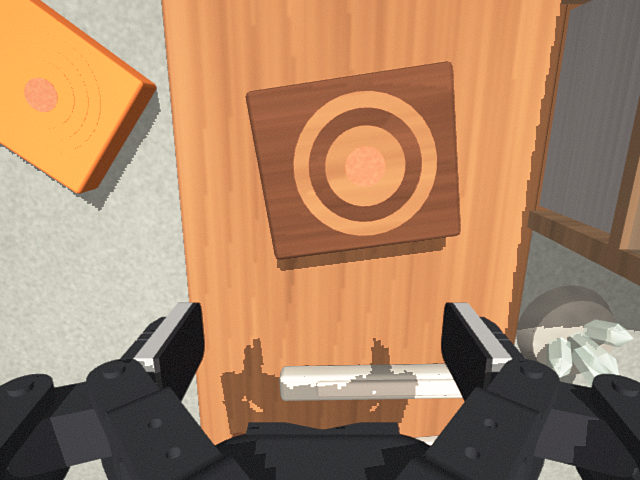

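The wrist view shows the slab's top corners at (247,94), (451,62), (460,235) and (277,258). The wand lies beyond it, at the bottom. I'll check positions and clearance.

```bash
python3 -c "
from h import *
for p in [(247,94),(451,62),(460,235),(277,258)]: print('slab',cas(ray('wrist',p,.10)).round(4))
print('wand wrist',cas(ray('wrist',(281,370),.088)).round(4))
for p in [(565,250),(545,540)]: print('wand',cas(ray('top',(p[0]/4.2+254.6,p[1]/4.2+139.6),.088)).round(4))
for p in [(530,210),(640,255),(188,350)]: print('step edges',cas(ray('wrist',p,.07)).round(4))
go([-.13,-.122,.077],0)
"
```

```text
slab [-0.1862 -0.0006  0.03  ]
slab [-0.071   0.0159  0.03  ]
slab [-0.0567 -0.085   0.03  ]
slab [-0.1726 -0.0998  0.03  ]
wand wrist [-0.1742 -0.1909  0.018 ]
wand [-0.0327 -0.1822  0.018 ]
wand [-0.1796 -0.189   0.018 ]
step edges [ 0.0011 -0.0759  0.    ]
step edges [ 0.085  -0.1093  0.    ]
step edges [-0.2474 -0.1851  0.    ]
t 1.65 case tcp [-0.1441 -0.0845  0.2044] F [ 2.2 -7.3  0.9] g 1.003
offset [-0.0369  0.0138  0.1276] angular [ 0.004  0.005 -0.005] n 0.01
```

```bash
python3 -c "
from h import *
go([-.125,-.13,.17],0)"
```

```text
t 1.65 case tcp [-0.1441 -0.0845  0.2044] F [ 2.2 -7.3  0.9] g 1.003
offset [-0.0452  0.0191  0.0346] angular [ 0.004  0.005 -0.005] n 0.01
```

>>> {"method": "drive_tool", "body": {"deltas": [{"gripper": 0,"offset": [-0.045,0.019,0.0],"angular": [0,0,0]},{"gripper": 0,"offset": [-0.045,0.019,0.0],"angular": [0,0,0]},{"gripper": 0,"offset": [-0.045,0.019,0.04],"angular": [0,0,0]},{"gripper": 0,"offset": [-0.045,0.019,0.075],"angular": [0,0,0]},{"gripper": 0,"offset": [-0.045,0.019,0.075],"angular": [0,0,0]}]}}

```text
t: 2.15
eef_pos: [0.5238, -0.0428, 0.1954]
tool_rot: [-0.002, 0.754, 0.657, -0.003]
contact_force: [-0.1, -0.5, -0.4]
gripper_width: 1.0
grasp_force: 0.0
```

```bash
python3 -c "
from h import *
go([-.125,-.13,.077],0)"
```

```text
t 2.15 case tcp [-0.1307 -0.1182  0.1254] F [-0.1 -0.5 -0.4] g 1.0
offset [-0.0118  0.006   0.0484] angular [-0.011  0.003  0.008] n 0.01
```

>>> {"method": "drive_tool", "body": {"deltas": [{"gripper": 0,"offset": [-0.012,0.006,0.015],"angular": [-0.01,0,0.008]},{"gripper": 0,"offset": [-0.012,0.006,0.03],"angular": [-0.01,0,0.008]},{"gripper": 0,"offset": [-0.012,0.006,0.04],"angular": [-0.01,0,0.008]},{"gripper": 0,"offset": [-0.012,0.006,0.048],"angular": [-0.01,0,0.008]},{"gripper": 0,"offset": [-0.012,0.006,0.048],"angular": [-0.01,0,0.008]}]}}

```text
t: 2.65
eef_pos: [0.5308, -0.0557, 0.1509]
tool_rot: [0.003, 0.756, 0.655, 0.002]
contact_force: [-0.7, -0.8, 0.2]
gripper_width: 1.002
grasp_force: 0.0
```

```bash
python3 -c "
from h import *
go([-.125,-.065,.077],0)
import cv2
a=optics.read_camera('wrist');cv2.imwrite('pics/w2.png',a)"
```

```text
t 2.65 case tcp [-0.1219 -0.1299  0.0809] F [-0.7 -0.8  0.2] g 1.002
offset [ 0.0649 -0.0031  0.0039] angular [ 0.009 -0.     0.001] n 0.01
```

View pics/w2.png

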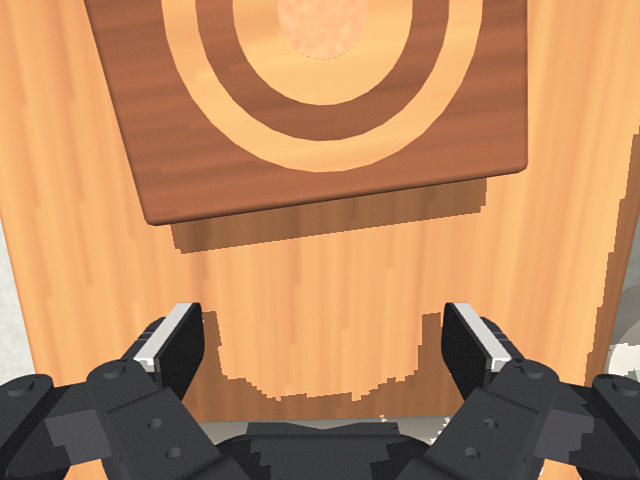

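The gripper is low and beside the slab's right face, whose edge runs from (150,222) to (525,170). The fingers are clear of the wand. Now I'll push towards +y.

>>> {"method": "drive_tool", "body": {"deltas": [{"gripper": 0,"offset": [0.01,-0.003,0.004],"angular": [0,0,0]},{"gripper": 0,"offset": [0.02,-0.003,0.004],"angular": [0,0,0]},{"gripper": 0,"offset": [0.03,-0.003,0.004],"angular": [0,0,0]},{"gripper": 0,"offset": [0.038,-0.003,0.004],"angular": [0,0,0]},{"gripper": 0,"offset": [0.045,-0.003,0.004],"angular": [0,0,0]}]}}

```text
t: 3.2
eef_pos: [0.5332, -0.0121, 0.1471]
tool_rot: [0.003, 0.756, 0.655, 0.001]
contact_force: [-4.7, -6.8, 4.8]
gripper_width: 1.002
grasp_force: 3.6
```

```bash
python3 -c "
from h import *
go([-.125,-.063,.077],0)"
```

```text
t 3.2 case tcp [-0.1258 -0.0864  0.0771] F [-4.7 -6.8  4.8] g 1.002
offset [0.0234 0.0008 0.    ] angular [0.007 0.003 0.001] n 0.01
```

>>> {"method": "drive_tool", "body": {"deltas": [{"gripper": 0,"offset": [0.006,0,0],"angular": [0,0,0]},{"gripper": 0,"offset": [0.012,0,0],"angular": [0,0,0]},{"gripper": 0,"offset": [0.017,0,0],"angular": [0,0,0]},{"gripper": 0,"offset": [0.021,0,0],"angular": [0,0,0]},{"gripper": 0,"offset": [0.021,0,0],"angular": [0,0,0]}]}}

```text
t: 3.7
eef_pos: [0.5374, 0.0098, 0.1471]
tool_rot: [0.003, 0.756, 0.655, 0.002]
contact_force: [-0.7, -2.1, -0.3]
gripper_width: 1.002
grasp_force: 1.4
```

```bash
python3 -c "
from h import *
go([-.125,-.063,.077],0)
import cv2
a=optics.read_camera('top');cv2.imwrite('pics/t2.png',cv2.resize(a[140:280,255:415],None,fx=4.2,fy=4.2,interpolation=cv2.INTER_CUBIC))"
```

```text
t 3.7 case tcp [-0.1247 -0.0642  0.0771] F [-0.7 -2.1 -0.3] g 1.002
offset [ 0.0012 -0.0003  0.0001] angular [0.01  0.001 0.   ] n 0.01
```

View pics/t2.png

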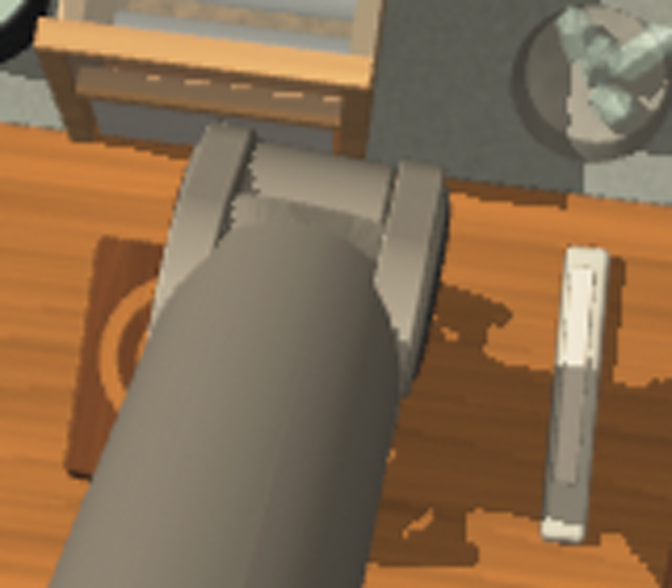

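The arm hides most of the slab, but its left side is visible from (97,238) to (67,468).

```bash
python3 -c "
from h import *
for p in [(97,238),(67,468)]: print(cas(ray('top',(p[0]/4.2+254.6,p[1]/4.2+139.6),.10)).round(4))
# next: retreat up and over to behind the slab
go([-.125,-.075,.077],0)
go([-.235,0,.20],45); go([-.235,0,.20],90); go([-.235,0,.20],-90)
print(bot.get_obs()['q'])"
```

```text
[-0.0595  0.0511  0.03  ]
[-0.1761  0.0492  0.03  ]
t 3.75 case tcp [-0.1248 -0.0642  0.0771] F [-0.6 -2.3  0.1] g 1.003
offset [-0.0108 -0.0002  0.0001] angular [0.01 0.   0.  ] n 0.01
t 3.75 case tcp [-0.1248 -0.0642  0.0771] F [-0.6 -2.3  0.1] g 1.003
offset [ 0.0642 -0.1093 -0.1238] angular [ 0.009  0.004 -1.   ] n 1.0
t 3.75 case tcp [-0.1248 -0.0642  0.0771] F [-0.6 -2.3  0.1] g 1.003
offset [ 0.0642 -0.1093 -0.1238] angular [ 0.007  0.008 -2.   ] n 2.0
t 3.75 case tcp [-0.1248 -0.0642  0.0771] F [-0.6 -2.3  0.1] g 1.003
offset [ 0.0642 -0.1093 -0.1238] angular [ 0.008 -0.007  2.   ] n 2.0
[-0.52383574  0.50514765  0.49704008  2.04247084 -0.37530034  0.674049
  0.07349981]
```

The slab's centre is at about (-0.118, 0), squared to within 1°. Next I'll retreat, lift and go behind it.

>>> {"method": "drive_tool", "body": {"deltas": [{"gripper": 0,"offset": [-0.015,0,0],"angular": [0,0,0]},{"gripper": 0,"offset": [-0.015,0,-0.04],"angular": [0,0,0]},{"gripper": 0,"offset": [-0.015,0,-0.09],"angular": [0,0,0]},{"gripper": 0,"offset": [0.0,-0.05,-0.1],"angular": [0,0,-0.3]},{"gripper": 0,"offset": [0.03,-0.1,-0.1],"angular": [0,0,-0.6]}]}}

```text
t: 4.25
eef_pos: [0.4515, 0.0451, 0.2484]
tool_rot: [0.005, 0.649, 0.761, 0.004]
contact_force: [-0.4, 1.1, 0.7]
gripper_width: 1.003
grasp_force: 0.0
```

```bash
python3 -c "
from h import *
go([-.225,0,.15],50);go([-.225,0,.15],90)
p,r,o=pose();m=optics.camera_model('wrist');print('cam in tool',r.inv().apply(np.array(m['cam_to_world'])[:3,3]-p))
"
```

```text
t 4.25 case tcp [-0.2148 -0.0415  0.1784] F [-0.4  1.1  0.7] g 1.003
offset [0.0427 0.0022 0.0284] angular [ 0.015  0.007 -0.727] n 0.73
t 4.25 case tcp [-0.2148 -0.0415  0.1784] F [-0.4  1.1  0.7] g 1.003
offset [0.0427 0.0022 0.0284] angular [ 0.013  0.012 -1.616] n 1.62
cam in tool [ 6.98998833e-02  3.98540045e-05 -6.96121612e-02]
```

>>> {"method": "drive_tool", "body": {"deltas": [{"gripper": 60,"offset": [0.043,0.002,0],"angular": [0.01,0.01,-0.99]},{"gripper": 60,"offset": [0.043,0.002,0],"angular": [0.01,0.01,-0.99]},{"gripper": 60,"offset": [0.043,0.002,0],"angular": [0.01,0.01,-0.99]},{"gripper": 60,"offset": [0.043,0.002,0],"angular": [0.01,0.01,-0.99]},{"gripper": 60,"offset": [0.043,0.002,0],"angular": [0.01,0.01,-0.99]}]}}

```text
t: 4.75
eef_pos: [0.4463, 0.089, 0.2465]
tool_rot: [-0.001, 0.323, 0.946, 0.001]
contact_force: [-0.6, 0.3, -0.5]
gripper_width: 0.761
grasp_force: 0.0
```

```bash
python3 -c "
from h import *
go([-.225,0,.12],90)"
```

```text
t 4.75 case tcp [-0.2262  0.0012  0.1765] F [-0.6  0.3 -0.5] g 0.761
offset [-0.0018 -0.0005  0.0565] angular [ 0.002 -0.003 -0.655] n 0.66
```

>>> {"method": "drive_tool", "body": {"deltas": [{"gripper": 60,"offset": [-0.002,0,0.01],"angular": [0,0,-0.655]},{"gripper": 60,"offset": [-0.002,0,0.02],"angular": [0,0,-0.655]},{"gripper": 60,"offset": [-0.002,0,0.03],"angular": [0,0,-0.655]},{"gripper": 60,"offset": [-0.002,0,0.055],"angular": [0,0,-0.655]},{"gripper": 60,"offset": [-0.002,0,0.055],"angular": [0,0,-0.655]}]}}

```text
t: 5.25
eef_pos: [0.4462, 0.0872, 0.1895]
tool_rot: [-0.003, 0.075, 0.997, -0.0]
contact_force: [-0.7, -0.5, -0.8]
gripper_width: 0.761
grasp_force: 0.0
```

```bash
python3 -c "
from h import *
go([-.225,0,.080],90)"
```

```text
t 5.25 case tcp [-0.226  -0.0005  0.1195] F [-0.7 -0.5 -0.8] g 0.761
offset [-0.0013  0.0005  0.0395] angular [-0.001 -0.008 -0.008] n 0.01
```

>>> {"method": "drive_tool", "body": {"deltas": [{"gripper": 60,"offset": [-0.001,0,0.02],"angular": [0,0,-0.008]},{"gripper": 60,"offset": [-0.001,0,0.033],"angular": [0,0,-0.008]},{"gripper": 60,"offset": [-0.001,0,0.039],"angular": [0,0,-0.008]},{"gripper": 60,"offset": [-0.012,0,0.039],"angular": [0,0,-0.008]},{"gripper": 60,"offset": [-0.024,0,0.039],"angular": [0,0,-0.008]}]}}

```text
t: 5.75
eef_pos: [0.4726, 0.0846, 0.1531]
tool_rot: [-0.001, 0.072, 0.997, 0.001]
contact_force: [0.6, 0.5, 0.9]
gripper_width: 0.767
grasp_force: 0.0
```

```bash
python3 -c "
from h import *
go([-.1,0,.080],90)"
```

```text
t 5.75 case tcp [-0.1996  0.0007  0.0831] F [0.6 0.5 0.9] g 0.767
offset [-0.0996 -0.0006  0.0029] angular [ 0.002 -0.002 -0.001] n 0.0
```

>>> {"method": "drive_tool", "body": {"deltas": [{"gripper": 60,"offset": [-0.01,0,0.002],"angular": [0,0,0]},{"gripper": 60,"offset": [-0.02,0,0.003],"angular": [0,0,0]},{"gripper": 60,"offset": [-0.03,0,0.003],"angular": [0,0,0]},{"gripper": 60,"offset": [-0.04,0,0.003],"angular": [0,0,0]},{"gripper": 60,"offset": [-0.05,0,0.003],"angular": [0,0,0]}]}}

```text
t: 6.25
eef_pos: [0.5179, 0.0778, 0.1486]
tool_rot: [-0.006, 0.071, 0.997, 0.001]
contact_force: [-12.4, 2.5, 10.2]
gripper_width: 0.761
grasp_force: 6.3
```

```bash
python3 -c "
from h import *
go([-.1,0,.080],90)
import cv2
a=optics.read_camera('scene');cv2.imwrite('pics/s3.png',cv2.resize(a[220:400,280:500],None,fx=3,fy=3,interpolation=cv2.INTER_CUBIC))
a=optics.read_camera('top');cv2.imwrite('pics/t3.png',cv2.resize(a[140:280,255:415],None,fx=4.2,fy=4.2,interpolation=cv2.INTER_CUBIC))"
```

```text
t 6.25 case tcp [-0.1537  0.0004  0.0786] F [-12.4   2.5  10.2] g 0.761
offset [-0.0537 -0.0004 -0.002 ] angular [ 0.    -0.015  0.   ] n 0.01
```

View pics/t3.png

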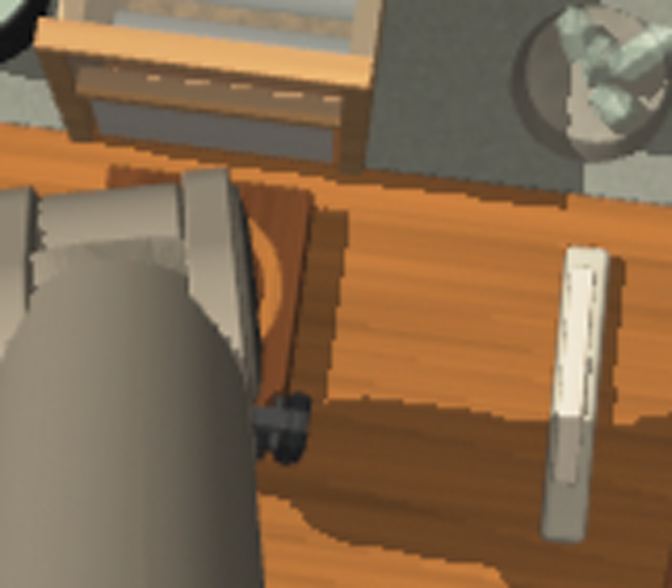

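The slab's front corners are at about (108,167) and (312,192), and the right side runs down to (290,405). It looks square to the hatch.

```bash
python3 -c "
from h import *
for p in [(108,167),(312,192),(290,405)]: print(cas(ray('top',(p[0]/4.2+254.6,p[1]/4.2+139.6),.10)).round(4))"
```

```text
[-0.0226  0.0508  0.03  ]
[-0.0223 -0.0524  0.03  ]
[-0.1308 -0.0556  0.03  ]
```

>>> {"method": "drive_tool", "body": {"deltas": [{"gripper": 60,"offset": [-0.01,0,-0.001],"angular": [0,0,0]},{"gripper": 60,"offset": [-0.02,0,-0.002],"angular": [0,0,0]},{"gripper": 60,"offset": [-0.03,0,-0.002],"angular": [0,0,0]},{"gripper": 60,"offset": [-0.04,0,-0.002],"angular": [0,0,0]},{"gripper": 60,"offset": [-0.05,0,-0.002],"angular": [0,0,0]}]}}

```text
t: 6.85
eef_pos: [0.5696, 0.0703, 0.1506]
tool_rot: [-0.003, 0.072, 0.997, 0.001]
contact_force: [-10.2, 2.1, 5.7]
gripper_width: 0.761
grasp_force: 5.3
```

```bash
python3 -c "
from h import *
go([-.075,0,.080],90)"
```

```text
t 6.85 case tcp [-0.1015  0.0004  0.0806] F [-10.2   2.1   5.7] g 0.761
offset [-0.0265 -0.0004  0.0004] angular [ 0.001 -0.008 -0.   ] n 0.01
```

>>> {"method": "drive_tool", "body": {"deltas": [{"gripper": 60,"offset": [-0.01,0,0],"angular": [0,0,0]},{"gripper": 60,"offset": [-0.018,0,0],"angular": [0,0,0]},{"gripper": 60,"offset": [-0.025,0,0],"angular": [0,0,0]},{"gripper": 60,"offset": [-0.025,0,0],"angular": [0,0,0]}]}}

```text
t: 7.25
eef_pos: [0.5954, 0.0667, 0.1506]
tool_rot: [-0.002, 0.072, 0.997, 0.001]
contact_force: [-4.7, 1.1, -0.4]
gripper_width: 0.765
grasp_force: 2.2
```

```bash
python3 -c "
from h import *
import math
# tilt about tip (length 68), tip retreated
for th in (20,40,50):
    t=math.radians(th); go([-.095-.068*math.sin(t),0,.014+.068*math.cos(t)],90,th)
print(bot.get_obs()['q'])"
```

```text
t 7.25 case tcp [-0.0754  0.0004  0.0806] F [-4.7  1.1 -0.4] g 0.765
offset [ 0.0428 -0.0005  0.0029] angular [ 0.001 -0.449 -0.001] n 0.45
t 7.25 case tcp [-0.0754  0.0004  0.0806] F [-4.7  1.1 -0.4] g 0.765
offset [ 0.0632 -0.0005  0.0148] angular [ 0.001 -0.894 -0.001] n 0.89
t 7.25 case tcp [-0.0754  0.0004  0.0806] F [-4.7  1.1 -0.4] g 0.765
offset [ 0.0716 -0.0005  0.0232] angular [ 1.000e-03 -1.116e+00 -1.000e-03] n 1.12
[-0.40965567  0.54911881  0.25918037  1.8756962  -0.20178765  0.74515801
  1.38991168]
```

>>> {"method": "drive_tool", "body": {"deltas": [{"gripper": 150,"offset": [0.03,0,0],"angular": [0,0,0]},{"gripper": 150,"offset": [0.043,0,-0.002],"angular": [0,-0.2,0]},{"gripper": 150,"offset": [0.063,0,0.005],"angular": [0,-0.4,0]},{"gripper": 150,"offset": [0.07,0,0.01],"angular": [0,-0.6,0]},{"gripper": 150,"offset": [0.075,0,0.012],"angular": [0,-0.8,0]}]}}

```text
t: 7.75
eef_pos: [0.529, 0.0639, 0.1432]
tool_rot: [0.172, 0.077, 0.981, -0.039]
contact_force: [0.7, -0.1, -0.1]
gripper_width: 0.413
grasp_force: 0.0
```

```bash
python3 -c "
from h import *
import math
t=math.radians(50); go([-.095-.071*math.sin(t),0,.013+.071*math.cos(t)],90,50)
print(bot.get_obs()['q'])"
```

```text
t 7.75 case tcp [-0.1408 -0.0117  0.0732] F [ 0.7 -0.1 -0.1] g 0.413
offset [0.0132 0.0123 0.0101] angular [-0.069 -0.664  0.012] n 0.67
[-0.59405421  0.40804559  0.30812554  2.22811827  0.35292245  0.2477723
  0.75554664]
```

```bash
python3 -c "
from h import *
go([-.16,0,.14],90,20);go([-.16,0,.14],90,50)"
```

```text
t 7.75 case tcp [-0.1408 -0.0117  0.0732] F [ 0.7 -0.1 -0.1] g 0.413
offset [-0.0048  0.008  -0.0698] angular [-0.069  0.002 -0.006] n 0.07
t 7.75 case tcp [-0.1408 -0.0117  0.0732] F [ 0.7 -0.1 -0.1] g 0.413
offset [-0.0048  0.008  -0.0698] angular [-0.069 -0.664  0.012] n 0.67
```

>>> {"method": "drive_tool", "body": {"deltas": [{"gripper": 150,"offset": [-0.005,0.008,-0.07],"angular": [-0.07,0,0]},{"gripper": 150,"offset": [-0.005,0.008,-0.07],"angular": [-0.07,0,0]},{"gripper": 150,"offset": [-0.005,0.008,-0.07],"angular": [-0.07,-0.66,0.01]},{"gripper": 150,"offset": [-0.005,0.008,-0.07],"angular": [-0.07,-0.66,0.01]},{"gripper": 150,"offset": [-0.005,0.008,-0.07],"angular": [-0.07,-0.66,0.01]}]}}

```text
t: 8.25
eef_pos: [0.5187, 0.067, 0.2113]
tool_rot: [0.266, 0.08, 0.96, -0.041]
contact_force: [0.6, -0.9, -0.6]
gripper_width: 0.41
grasp_force: 0.0
```

```bash
python3 -c "
from h import *
go([-.16,0,.14],90,50);print(bot.get_obs()['q'])"
```

```text
t 8.25 case tcp [-0.1514 -0.0102  0.1413] F [ 0.6 -0.9 -0.6] g 0.41
offset [ 0.0082  0.0099 -0.0038] angular [-0.063 -0.419 -0.003] n 0.42
[-0.82236449  0.24883219  0.48338298  2.31924761  0.9205251   0.23801206
  0.16294851]
```

>>> {"method": "drive_tool", "body": {"deltas": [{"gripper": 150,"offset": [0.008,0.01,-0.004],"angular": [-0.06,-0.42,0]},{"gripper": 150,"offset": [0.008,0.01,-0.004],"angular": [-0.06,-0.42,0]},{"gripper": 150,"offset": [0.008,0.01,-0.004],"angular": [-0.06,-0.42,0]},{"gripper": 150,"offset": [0.008,0.01,-0.004],"angular": [-0.06,-0.42,0]},{"gripper": 150,"offset": [0.008,0.01,-0.004],"angular": [-0.06,-0.42,0]}]}}

```text
t: 8.75
eef_pos: [0.5091, 0.0667, 0.2002]
tool_rot: [0.356, 0.072, 0.929, -0.065]
contact_force: [-0.3, -0.7, -1.0]
gripper_width: 0.414
grasp_force: 0.0
```

```bash
python3 -c "
from h import *
go([-.16,0,.14],90,50);print(bot.get_obs()['q'])"
```

```text
t 8.75 case tcp [-0.1609 -0.0119  0.1302] F [-0.3 -0.7 -1. ] g 0.414
offset [-0.0074  0.0112 -0.0075] angular [-0.098 -0.173  0.03 ] n 0.2
[-0.58286971  0.26613031  0.11110486  2.41540164  1.82957711  0.4618761
 -0.7891045 ]
```

```bash
python3 -c "
from h import *
go([-.14,0,.14],90,50)"
```

```text
t 8.75 case tcp [-0.1609 -0.0119  0.1302] F [-0.3 -0.7 -1. ] g 0.414
offset [-0.0222  0.0119  0.0059] angular [-0.098 -0.173  0.03 ] n 0.2
```

>>> {"method": "drive_tool", "body": {"deltas": [{"gripper": 150,"offset": [-0.022,0.012,0.006],"angular": [-0.1,-0.17,0.03]},{"gripper": 150,"offset": [-0.022,0.012,0.006],"angular": [-0.1,-0.17,0.03]},{"gripper": 150,"offset": [-0.022,0.012,0.006],"angular": [-0.1,-0.17,0.03]},{"gripper": 150,"offset": [-0.022,0.012,0.006],"angular": [-0.1,-0.17,0.03]},{"gripper": 150,"offset": [-0.022,0.012,0.006],"angular": [-0.1,-0.17,0.03]}]}}

```text
t: 9.25
eef_pos: [0.5306, 0.0732, 0.209]
tool_rot: [0.418, 0.066, 0.905, -0.032]
contact_force: [0.0, 0.1, -0.4]
gripper_width: 0.414
grasp_force: 0.0
```

```bash
python3 -c "
from h import *
import math
t=math.radians(50)
go([-.14,0,.14],90,50);print(bot.get_obs()['q']); go([-.085-.071*math.sin(t),0,.013+.071*math.cos(t)],90,50)"
```

```text
t 9.25 case tcp [-0.1405 -0.0024  0.139 ] F [ 0.   0.1 -0.4] g 0.414
offset [-0.0011  0.0024 -0.0003] angular [-0.005 -0.009 -0.001] n 0.01
[-0.45663579  0.29348763 -0.01163177  2.43019221  2.17572872  0.56751916
 -1.11154089]
t 9.25 case tcp [-0.1405 -0.0024  0.139 ] F [ 0.   0.1 -0.4] g 0.414
offset [0.0604 0.0025 0.0529] angular [-0.005 -0.009 -0.001] n 0.01
```

>>> {"method": "drive_tool", "body": {"deltas": [{"gripper": 150,"offset": [0.02,0.002,0.017],"angular": [0,0,0]},{"gripper": 150,"offset": [0.035,0.002,0.03],"angular": [0,-0.01,0]},{"gripper": 150,"offset": [0.048,0.002,0.042],"angular": [0,-0.01,0]},{"gripper": 150,"offset": [0.058,0.002,0.05],"angular": [0,-0.01,0]},{"gripper": 150,"offset": [0.058,0.002,0.05],"angular": [0,-0.01,0]}]}}

```text
t: 9.75
eef_pos: [0.5304, 0.0748, 0.1303]
tool_rot: [0.42, 0.065, 0.904, -0.032]
contact_force: [0.2, -0.2, 0.2]
gripper_width: 0.417
grasp_force: 0.0
```

```bash
python3 -c "
from h import *
import math,cv2
t=math.radians(50)
go([-.07-.071*math.sin(t),0,.013+.071*math.cos(t)],90,50);print(bot.get_obs()['q'])
a=optics.read_camera('scene');cv2.imwrite('pics/s4.png',cv2.resize(a[200:400,260:500],None,fx=3,fy=3,interpolation=cv2.INTER_CUBIC))"
```

```text
t 9.75 case tcp [-0.1409 -0.0008  0.0603] F [ 0.2 -0.2  0.2] g 0.417
offset [-0.0093  0.0009  0.0137] angular [-0.006 -0.003  0.001] n 0.01
[-0.1731529   0.52694195 -0.34435945  2.4344622   2.3029256   0.83021091
 -1.21409218]
```

View pics/s4.png

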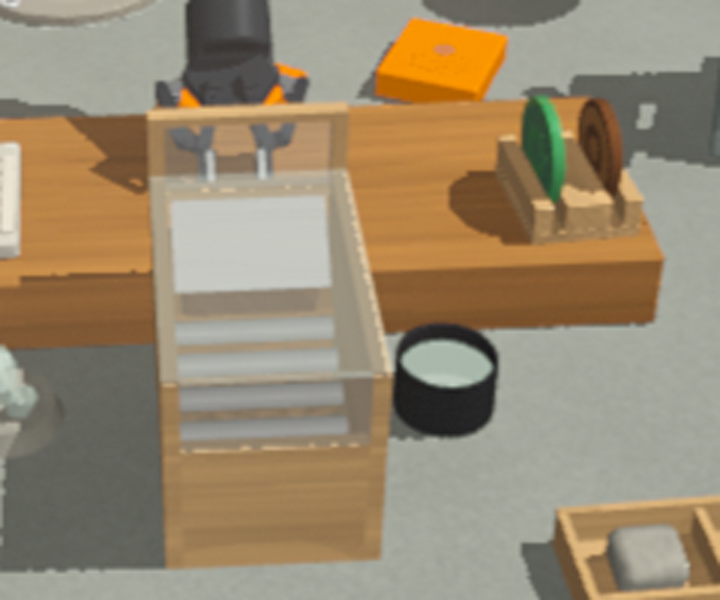

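The scene view shows the flap lifted by the slab's nose, with the plate at about (250,240). The fingers lean in below the header at (210,165) and (263,162). Next is the tilted push.

>>> {"method": "drive_tool", "body": {"deltas": [{"gripper": 150,"offset": [-0.006,0.001,0.009],"angular": [0,0,0]},{"gripper": 150,"offset": [-0.012,0.001,0.016],"angular": [0,0,0]},{"gripper": 150,"offset": [-0.018,0.001,0.024],"angular": [0,0,0]},{"gripper": 150,"offset": [-0.025,0.001,0.032],"angular": [0,0,0]},{"gripper": 150,"offset": [-0.031,0.001,0.039],"angular": [0,0,0]}]}}

```text
t: 10.3
eef_pos: [0.58, 0.0695, 0.1314]
tool_rot: [0.422, 0.064, 0.904, -0.031]
contact_force: [-11.2, 1.6, 5.1]
gripper_width: 0.416
grasp_force: 5.3
```

```bash
python3 -c "
from h import *
import math
t=math.radians(50)
for x in (-.02,.005):go([x-.071*math.sin(t),0,.013+.071*math.cos(t)],90,50)"
```

```text
t 10.3 case tcp [-0.0911  0.001   0.0614] F [-11.2   1.6   5.1] g 0.416
offset [-0.0086 -0.001   0.0146] angular [-0.002  0.     0.002] n 0.0
t 10.3 case tcp [-0.0911  0.001   0.0614] F [-11.2   1.6   5.1] g 0.416
offset [-0.0246 -0.001   0.0337] angular [-0.002  0.     0.002] n 0.0
```

>>> {"method": "drive_tool", "body": {"deltas": [{"gripper": 150,"offset": [-0.006,-0.001,0.009],"angular": [0,0,0]},{"gripper": 150,"offset": [-0.011,-0.001,0.016],"angular": [0,0,0]},{"gripper": 150,"offset": [-0.017,-0.001,0.024],"angular": [0,0,0]},{"gripper": 150,"offset": [-0.022,-0.001,0.03],"angular": [0,0,0]},{"gripper": 150,"offset": [-0.026,-0.001,0.034],"angular": [0,0,0]}]}}

```text
t: 10.8
eef_pos: [0.6234, 0.0623, 0.1305]
tool_rot: [0.423, 0.065, 0.903, -0.031]
contact_force: [-0.2, 0.2, 0.2]
gripper_width: 0.413
grasp_force: 0.3
```

```bash
python3 -c "
from h import *
import math,cv2
t=math.radians(50)
for x in (.012,.02):go([x-.071*math.sin(t),0,.015+.071*math.cos(t)],90,50)
a=optics.read_camera('scene');cv2.imwrite('pics/s5.png',cv2.resize(a[200:400,260:500],None,fx=3,fy=3,interpolation=cv2.INTER_CUBIC))"
```

```text
t 10.8 case tcp [-0.047   0.0001  0.0605] F [-0.2  0.2  0.2] g 0.413
offset [-0.0031 -0.0001  0.0035] angular [-0.002  0.004  0.001] n 0.0
t 10.8 case tcp [-0.047   0.0001  0.0605] F [-0.2  0.2  0.2] g 0.413
offset [-0.0082 -0.      0.0096] angular [-0.002  0.004  0.001] n 0.0
```

View pics/s5.png

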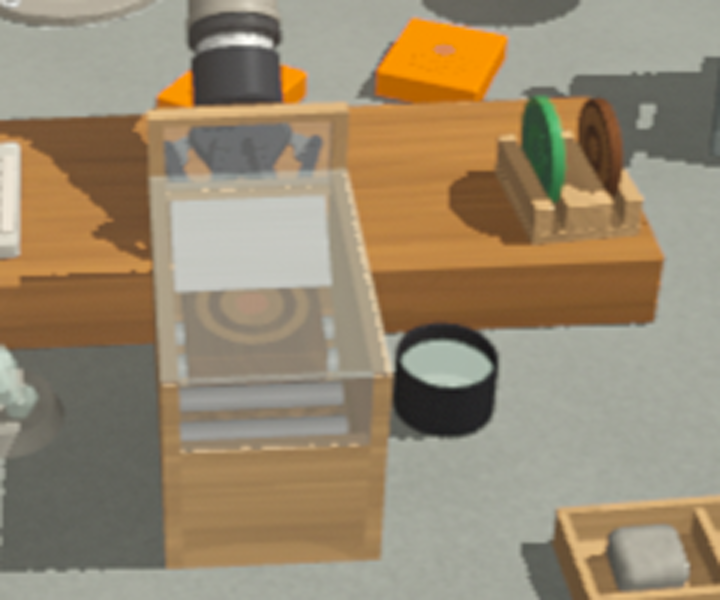

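The slab is inside with its rings at (252,305), and the contact force is near zero, so it has tipped onto the rollers. I'll nudge it slightly further, then withdraw.

>>> {"method": "drive_tool", "body": {"deltas": [{"gripper": 150,"offset": [-0.003,0,0.004],"angular": [0,0,0]},{"gripper": 150,"offset": [-0.005,0,0.006],"angular": [0,0,0]},{"gripper": 150,"offset": [-0.005,0,0.006],"angular": [0,0,0]},{"gripper": 150,"offset": [-0.005,0,0.006],"angular": [0,0,0]}]}}

```text
t: 11.25
eef_pos: [0.6301, 0.0604, 0.1288]
tool_rot: [0.422, 0.065, 0.904, -0.032]
contact_force: [-1.7, -0.2, 1.0]
gripper_width: 0.413
grasp_force: 0.3
```

>>> {"method": "drive_tool", "body": {"deltas": [{"gripper": 150,"offset": [0.015,0,-0.018],"angular": [0,0,0]},{"gripper": 150,"offset": [0.03,0,-0.036],"angular": [0,0,0]},{"gripper": 150,"offset": [0.04,0,-0.06],"angular": [0,0,0]},{"gripper": 150,"offset": [0.04,0,-0.09],"angular": [0,0,0]},{"gripper": 150,"offset": [0.03,0,-0.12],"angular": [0,0,0]}]}}

```text
t: 11.75
eef_pos: [0.519, 0.079, 0.1824]
tool_rot: [0.421, 0.063, 0.904, -0.032]
contact_force: [-1.3, -0.3, -1.1]
gripper_width: 0.411
grasp_force: 0.0
```

```bash
python3 -c "
from h import *
import cv2
go([-.15,0,.13],90,50)
a=optics.read_camera('scene')[190:400,180:500];cv2.imwrite('pics/s6.png',cv2.resize(a,None,fx=2.5,fy=2.5,interpolation=cv2.INTER_CUBIC))"
```

```text
t 11.75 case tcp [-0.1528  0.0017  0.1124] F [-1.3 -0.3 -1.1] g 0.411
offset [-0.0153 -0.0018 -0.0092] angular [-0.002 -0.001  0.007] n 0.01
```

View pics/s6.png

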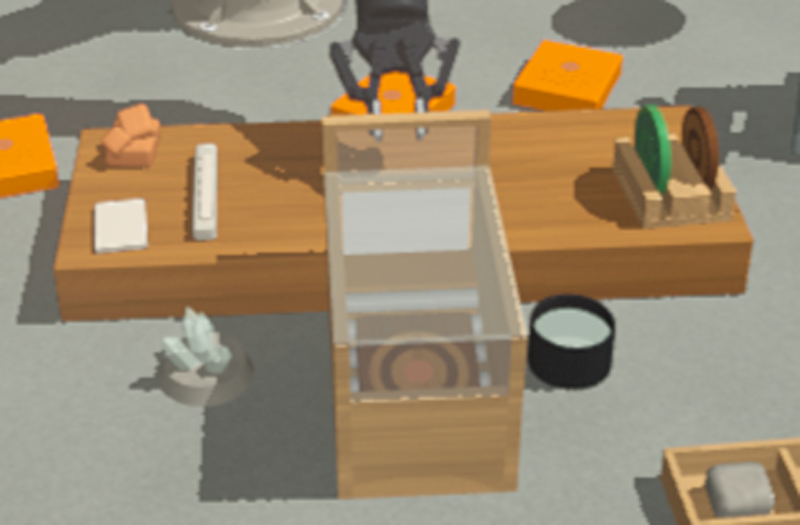

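The slab is at the far end with its rings at (417,368), the fingers are clear, and the other specimens haven't moved. I'll check numerically that the flap is shut.

>>> {"method": "drive_tool", "body": {"deltas": [{"gripper": 150,"offset": [0.0,0,-0.03],"angular": [0,0,0]},{"gripper": 150,"offset": [0.0,0,-0.05],"angular": [0,0,0]},{"gripper": 150,"offset": [0.0,0,-0.05],"angular": [0,0,0]},{"gripper": 150,"offset": [0.0,0,-0.05],"angular": [0,0,0]},{"gripper": 150,"offset": [0.0,0,-0.05],"angular": [0,0,0]}]}}

```text
t: 12.3
eef_pos: [0.4912, 0.0756, 0.2148]
tool_rot: [0.416, 0.074, 0.905, -0.04]
contact_force: [-0.9, 1.4, 0.0]
gripper_width: 0.416
grasp_force: 0.0
```

```bash
python3 -c "
from h import *
import cv2
W=lambda p:O+Rc.apply(p)
for a in (0,.3,.6):
  print('flap',a,[(( proj('scene',W([.073*np.sin(a),y,.078-.073*np.cos(a)]))-[180,190])*2.5).round() for y in (.06,-.06)])
print('hinge',(proj('scene',W([0,0,.078]))-[180,190])*2.5)
print('slab ctr',(proj('scene',W([.163+.03*np.sin(.227),0,-.026+.03]))-[180,190])*2.5)
for z in (-.03,-.02,-.01,0,.01): print('slab top at z',z,cas(ray('scene',(417/2.5+180,368/2.5+190),.07+z)).round(3))
b=optics.read_camera('scene').astype(int);a=cv2.imread('pics/scene0.png').astype(int)
x=int(405/2.5+180)
for r in range(258,302,2): print(r,(r-190)*2.5,a[r,x],b[r,x])
"
```

```text
flap 0 [array([465., 244.]), array([341., 249.])]
flap 0.3 [array([468., 255.]), array([342., 260.])]
flap 0.6 [array([471., 260.]), array([343., 265.])]
hinge [403.5297061  184.24908235]
slab ctr [418.64469547 366.31504496]
slab top at z -0.03 [ 0.134  0.002 -0.03 ]
slab top at z -0.02 [ 0.145  0.001 -0.02 ]
slab top at z -0.01 [ 0.156 -0.    -0.01 ]
slab top at z 0 [ 0.167 -0.001 -0.   ]
slab top at z 0.01 [ 0.178 -0.002  0.01 ]
258 170.0 [142 160 174] [149 176 194]
260 175.0 [151 170 177] [154 172 180]
262 180.0 [142 164 176] [144 166 177]
264 185.0 [141 167 183] [143 169 184]
266 190.0 [173 186 189] [175 187 190]
268 195.0 [187 194 192] [189 196 194]
270 200.0 [185 192 191] [186 194 192]
272 205.0 [185 192 191] [186 193 193]
274 210.0 [186 193 192] [187 195 193]
276 215.0 [188 194 194] [189 195 195]
278 220.0 [187 193 192] [188 194 193]
280 225.0 [187 194 192] [189 196 194]
282 230.0 [186 193 192] [188 195 194]
284 235.0 [186 193 191] [187 194 192]
286 240.0 [184 192 191] [187 194 193]
288 245.0 [187 194 192] [188 195 193]
290 250.0 [178 187 187] [179 188 189]
292 255.0 [117 142 160] [118 143 161]
294 260.0 [119 143 161] [119 144 161]
296 265.0 [118 142 160] [119 144 161]
298 270.0 [119 144 161] [120 144 162]
300 275.0 [118 143 161] [120 144 162]
```

```bash
python3 -c "
from station import bot
print(bot.hand_in())"
```

```text
the job is handed in; nothing more can be done
None
```

The slab slid through the sprung flap and ran down the rollers to the far stop, the flap is shut behind it, the other specimens look unmoved, and I handed the job in at about 12.4 s (no verdict was returned).

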